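Clamp the sieve stack: swing the bar in, find the thread, run the wing nut home

TASK

The soil sieves are stacked on the shaker and have to be clamped before it is switched on. Push the blue clamp bar round until its slot is fully home on the stud, under the raised wing nut; then turn the nut anticlockwise (seen from above) until its thread start drops in and it falls on to the bar, and turn it clockwise until it has drawn the bar right down on to the sieve lid and stays there. Never lift the nut off its stud or force it until it tips, and leave the things round the shaker where they are.

Things in the scene. Friction and masses are not known exactly. Their poses are not given: they have to be found in the camera images.
- shaker: sieve shaker fixed to the bench: grey base 150 mm (x) by 250 mm (y), 50 mm high, with a round stack of brass sieves (105 mm across, steel lid top at z = 115 mm) in its middle. Origin under the base's centre; x to the back, y to the left, z up. The stud stands at y = +80 mm (left), the rod the clamp bar pivots on at y = -80 mm (right; its cap ends at z = 164 mm).
- wing_nut: loose aluminium wing nut, 0.2 kg: hub 56 mm across, 34 mm high (bottom flange 61 mm), two ears along its own +y and -y, to 69 mm from the axis. Origin on its axis at the underside; z up. At the start three pins in its bore stand on the stud's ribs: origin 146.5 mm above the bench, 12.5 mm clear of the bar. Clockwise it is soon stopped there; anticlockwise it drops after 15 to 60 degrees.
- ear_plus (a point): centre of the ear on the nut's +y side, 55.5 mm from the axis, 26.5 mm above the nut's underside; the other ear is its mirror image. Each is an upright disc 27 mm across and 10 mm thick. Pushing an ear takes about 1 N at first and 1 to 5 N while the bar is drawn down; the stops either way are solid, and forcing them (over 25 N) can tip the nut
- stud_top (a point): centre of the top of the steel stud (28 mm thick, top 172 mm above the bench). Just below are three coarse thread ribs, 40 mm across, 120 degrees apart with gaps. A rib has a level top, an underside that descends 6.3 mm over 52 degrees clockwise and then runs level, and an upright stop at its clockwise end that blocks a pin above and below the rib
- bar_peg (a point): top centre of the black upright peg on the clamp bar, a good place to push it: 19 mm thick, reaching from 8 to 37 mm above the bar's top, 54 mm from the pivot rod's axis (106 mm from the stud when home)
- bar_slot (a point): middle of the slot in the free end of the blue clamp bar, on its top face, 160 mm from the pivot axis; on the stud's axis when home. The bar is 9 mm thick, 28 mm wide (58 by 66 mm at the slotted end), top face 134 mm above the bench when up, 130 mm when clamped (a rubber pad under it then bears on the lid)
- clamp_bar (a joint): swing of the clamp bar about the pivot rod, rad: 0 = home round the stud (a stop), growing as its slotted end swings anticlockwise (seen from above) away from the stud, towards the robot. It is pushed clockwise, away from the robot, to close; stiff enough to stay where it is left (about 0.06 N m)
- clamp_lift (a joint): how far the clamp bar is pressed down against its spring, m: 0 = up, 0.004 = down on the sieve lid (7 N at the start, 10 N at the end); it springs back up unless the nut holds it. Dropped on the bar (origin 134 mm up), the nut is stopped anticlockwise; it pulls the bar fully down about 75 degrees clockwise from there, stays put on the last 15, and is stopped at 90
- spare_sieve: shallow brass sieve, 100 mm across, 22 mm high, lying open side up; origin under its centre; a bystander
- petri_open: open petri dish, 87 mm across, 13 mm high; origin under its centre; a bystander
- petri_lidded: petri dish with lid, 92 mm across, 16 mm high; origin under its centre; a bystander
- lens: hand lens with a black rim and handle, 73x164x12 mm, lying flat; origin under its middle; a bystander
- pen: blue marker pen, 131 mm long, 20 mm thick, lying down; origin under its middle; a bystander
- tweezers: steel forceps, 126 mm long, 15 mm wide, 9 mm high, lying down; origin under their middle; a bystander
Mind the look-alikes: they are no part of the job. What is shaped like the wing_nut but green or turquoise is not meant.

How it is judged:
On the way, in this order (a step that is already met when the one before it is completed fails the run):
1. the clamp bar is home on the stud, with the nut still raised above it (value of joint clamp_bar below 0.05 rad and z of wing_nut in the frame of shaker above 0.1435 m), for 0.2 s.
2. turned back, the nut has dropped on to the bar, which is still home and not yet drawn down (value of joint clamp_bar below 0.05 rad and z of wing_nut in the frame of shaker between 0.1315 and 0.1375 m and value of joint clamp_lift below 0.0015 m), for 0.1 s.
At the end, for the whole second after the job is handed in: The clamp bar is home (within 0.05 rad) and held down at least 3 of its 4 mm by the nut alone; the nut is on the stud, square (within 0.08 rad, 5 mm of the stud's axis), down at its lowest (origin less than 132 mm above the bench) and at rest (value of joint clamp_bar below 0.05 rad and value of joint clamp_lift above 0.003 m and z of wing_nut in the frame of shaker below 0.132 m and horizontal distance between wing_nut and stud_top below 0.005 m and angle between wing_nut's own z axis and vertical below 0.08 rad and linear speed of wing_nut below 0.01 m/s and angular speed of wing_nut below 0.1 rad/s); the robot touches nothing.
It fails at once if the nut is lifted off the thread tops or tipped over (z of wing_nut in the frame of shaker above 0.155 m or angle between wing_nut's own z axis and vertical above 0.35 rad).
It fails at once if a thing standing round the shaker is shifted more than 20 mm (distance of any of spare_sieve, petri_open, petri_lidded, lens, pen, tweezers from where it was at the start of the episode above 0.02 m).
It also fails if it takes over 61 s, if anything falls off the work surface, if the arm or the gripper's body presses on something with over 40 N, if the wrist force passes 120 N, or if a joint passes its speed limit or range.

ROBOT

A 6-joint arm with a two-finger parallel gripper is mounted at the origin on a cart in front of the work surface, level with it; the furniture and walls round the work are solid. World frame = base frame: x ahead of the robot, y to its left, z up, the work surface at z = 0. Lengths are in m, angles in rad, forces in N, time in s.
With the tool pointing down it reaches from about 0.375 to 0.975 m from the base axis. Payload 3.8 kg.
Tool frame: the origin (TCP) lies on the centre line of the jaws, within the pads' length; the fingertips stand 14 mm ahead of it and the grasp point (between the pads) lies 5 mm behind it; z points along the fingers, y is the line along which they close (so a half turn about z gives the same grasp; the last joint's range is limited). The gripper opens to 85 mm and grips with 20 to 120 N. Pads are 22 mm wide; open, the fingers measure 114 mm over their backs; the gripper's body (76 mm by 85 mm) begins 54 mm behind the grasp point. The pads swing forward as they close: fully open they stand 13 mm farther back than shut.
Start: joints at [-1.337, 0.264, 1.604, -0, 1.274, -0.037], TCP at [0.181, -0.65, 0.206] pointing down, gripper open.
Joint ranges: [-2.63, 2.63], [-0.94, 2.18], [0.31, 2.57], [-1.31, 4.45], [0, 2.66], [-2.55, 2.55]. Speed limits (rad/s): [2.57, 2.57, 3.14, 3.14, 3.14, 3.14].

INTERFACE

Orientations are given as a rotation vector (axis times angle).
In Python, from workcell import bot, eyes, spot_in gives the robot as it stands.
- The arm moves only by the tool carry_out, never from a script. Its argument "series" is text: rows parted by semicolons, each of 4 numbers parted by spaces: the shift along the world's x, y, z in m, then the turn about the world's z in degrees. In form: tx ty tz roll; .... A call has 1 to 20 rows; each row shifts and turns the commanded pose from where the row before left it; what a row does not reach is not made up. A row lasts 1/8 s, in which the tool goes at most 62.5 mm and 10.7 degrees, less where a joint would pass 70% of its speed; a pose out of reach is approached as far as the arm can. A call is refused whole if a number of a shift passes 0.0625 or a number of a turn 10.7, either way. A call with a gripper value outside its range is refused whole. "jaw" is the gripper command: -1 is shut, 1 is fully open, values between are in proportion, set as the call begins (left out, the last holds). The fingers move at their own pace and stop on an object; "grip_force" is the grip in N (left out, the last holds). Time passes only in rows, so rows that do not move let the fingers close. It gives the time, the measured TCP pose, the force, the opening and the grip force at its end, in the units of the state.
- bot.read_state(): the state, without advancing time (a new reading comes with each control period).
- eyes.read_camera(name): name is "scene" or "side" or "wrist"; returns (picture, depth): 420x560x3 uint8, blue, green, red; 420x560 float32, m along the optical axis (not along the pixel's ray), 0 where there is no reading.
- eyes.get_calibration(name): a dict with "K" (3x3 intrinsics, pixels), "distortion" ([k1, k2, p1, p2, k3] as OpenCV has them; the pictures are not rectified), "position" and "rotation" of the camera in the world; the wrist camera has in their place "T_tool_cam" (4x4, takes a point from camera to tool coordinates, whose origin is the TCP and whose axes are the flange's). Camera axes: x right, y down, z forward; pixel columns grow to the right and rows downward; lengths in m; the calibration is good to about 2 mm. A picture is of the moment at which its call begins: read the wrist's pose just before it. get_calibration takes no time and is no camera call.
- bot.finish_job(): hands the job in; it is judged then, once.
Trained networks look in the newest picture that a camera, given by its name, has taken for a name from the list of things; names that differ only in an ending like _2 or _b are one class to them, and where a whole thing is asked for, a point or a joint stands for the part that bears it (a point fixed in the world has none). Each returns a list of dicts, best first, with "score" (0 to 1); they miss things now and then, are a little off and sometimes report something else, mostly with a low value. They report only what shows in the picture. A call takes as long as a camera call. They do not tell look-alikes from the thing itself.
- spot_in(camera, target): "rect" ([centre column, centre row, width, height] in pixels, round what is visible of it).
The state is a dict: "time": time; "q": joint angles; "joint_vel": joint speeds; "joint_torque": joint torques, N m; "tool_pos": TCP position; "tcp_rot": TCP orientation; "wrist_force": force on the tool from outside, world axes, zero at the start; "torque": the same for the moment, N m; "width": opening from 0.0 (shut) to 1.0 (fully open); "grip_force": force on a finger pad.
Only numpy, scipy, OpenCV 4.12 (cv2) and the standard library are available. Lean on these libraries where they do the work, as an engineer would, in place of code of your own. Each camera call takes 0.05 s, during which the arm holds its last target. There are 200 camera calls.

## Working session

There is one attempt and no reset: what is moved stays moved. The work goes in short steps, Python scripts to look and compute and a tool call to move; the robot and the scene stay as the last step left them, time stands still between calls to the robot, and variables do not carry over. Pictures are saved under pics/ and viewed, at most 13 in all, crops included, and the job is handed in when it is done.

Besides the shell and the picture viewer there is one more tool, called after "Call:" as name(argument=value, ...) on one line, values as JSON. carry_out: Moves the arm, as the interface text tells. Its arguments: {"type":"object","properties":{"series":{"type":"string"},"jaw":{"type":"number"},"grip_force":{"type":"number"}},"required":["series"]}

```bash
mkdir -p pics
cat > h.py <<'E'
import numpy as np, cv2
from workcell import bot, eyes, spot_in
from scipy.spatial.transform import Rotation as R
def cam(n):
    s=bot.read_state(); im,d=eyes.read_camera(n); c=eyes.get_calibration(n)
    if 'T_tool_cam' in c:
        T=np.eye(4);T[:3,:3]=R.from_rotvec(s['tcp_rot']).as_matrix();T[:3,3]=s['tool_pos'];T=T@np.array(c['T_tool_cam'])
    else:
        T=np.eye(4);r=np.array(c['rotation']);T[:3,:3]=r if r.shape==(3,3) else R.from_rotvec(r).as_matrix();T[:3,3]=c['position']
    return im,d,(np.array(c['K']),np.array(c['distortion']),T)
def ray(c,u,v):
    p=cv2.undistortPoints(np.array([[[u,v]]],float),c[0],c[1])[0,0]; return c[2][:3,3],c[2][:3,:3]@np.array([p[0],p[1],1])
def at_z(c,u,v,z):
    o,r=ray(c,u,v); return o+r*(z-o[2])/r[2]
def at_d(c,u,v,d):
    o,r=ray(c,u,v); return o+r*d
def proj(c,P):
    T=np.linalg.inv(c[2]); return cv2.projectPoints(np.atleast_2d(P).astype(float),cv2.Rodrigues(T[:3,:3])[0],T[:3,3],c[0],c[1])[0][:,0]
def cloud(c,d,step=1):
    v,u=np.mgrid[0:d.shape[0]:step,0:d.shape[1]:step]; u=u.ravel();v=v.ravel()
    p=cv2.undistortPoints(np.stack([u,v],1).astype(float)[:,None],c[0],c[1])[:,0]
    z=d[v,u]; P=np.c_[p*z[:,None],z]; P=P@c[2][:3,:3].T+c[2][:3,3]; P[z<=0]=np.nan
    return P.reshape(d.shape[0]//step,d.shape[1]//step,3)
E
python3 - <<'E'
from h import *
print(bot.read_state())
ims=[]
for n in ['scene','side']:
    im,d,c=cam(n); np.savez(f'{n}.npz',im=im,d=d,K=c[0],D=c[1],T=c[2]); ims.append(im); print(n,c[2][:3].round(2).tolist())
    cv2.imwrite(f'pics/{n}.png',cv2.resize(im,(784,588)))
    for t in ['shaker','wing_nut','ear_plus','stud_top','bar_peg','bar_slot','spare_sieve','petri_open','petri_lidded','lens','pen','tweezers']:
        for r in spot_in(n,t)[:3]:
            u,v,w,h=r['rect']; dd=d[min(int(v),419),min(int(u),559)]
            print(n,t,round(r['score'],2),np.round(r['rect']),at_d(c,u,v,dd).round(3))
E
```

```text
{'time': 0.0, 'q': array([-1.33685998e+00,  2.64790161e-01,  1.60536248e+00,  2.29022093e-05,
        1.27370518e+00, -3.69060830e-02]), 'joint_vel': array([-7.31322102e-04,  6.10151728e-04,  7.09687618e-04,  4.39648064e-05,
       -2.35954000e-03,  2.32669386e-04]), 'joint_torque': array([-2.05339951e-03, -5.15117562e+01, -3.67307925e+01, -3.63707804e-04,
        1.27121567e-02,  7.88904941e-07]), 'tool_pos': array([ 0.18041204, -0.64963004,  0.20504338]), 'tcp_rot': array([-3.11059570e+00, -4.23824045e-01,  3.15514590e-04]), 'wrist_force': array([-0.82690893, -0.60984977,  0.2449362 ]), 'torque': array([ 0.00428351, -0.03234373,  0.01155479]), 'grip_force': 0.0, 'width': 1.0030606670642386}
scene [[-0.75, -0.45, 0.48, 0.04], [-0.66, 0.51, -0.55, 0.5], [0.0, -0.73, -0.68, 0.86]]
scene shaker 0.78 [266. 238. 102.  89.] [ 0.533 -0.036  0.093]
scene shaker 0.36 [379. 194.  26.  32.] [ 0.443 -0.485  0.011]
scene wing_nut 0.98 [187. 362.  62.  30.] [ 0.467  0.306 -0.003]
scene wing_nut 0.94 [195. 297.  58.  23.] [ 0.593  0.177 -0.004]
scene wing_nut 0.88 [243. 220.  52.  26.] [0.569 0.00
[... 1551 characters left out ...]
168  0.13 ]
side bar_peg 0.8 [276. 203.  34.  41.] [ 0.53  -0.073  0.13 ]
side bar_peg 0.66 [349. 305.  37.  28.] [ 0.702 -0.364  0.016]
side bar_slot 0.67 [274. 202.  40.  40.] [ 0.526 -0.075  0.133]
side spare_sieve 0.69 [244. 305.  42.  33.] [ 0.457 -0.351  0.006]
side petri_open 0.71 [307. 312.  34.  30.] [ 0.606 -0.368  0.001]
side petri_lidded 0.67 [351. 305.  38.  29.] [ 0.707 -0.361  0.015]
side lens 0.58 [238. 344.  62.  41.] [ 0.456 -0.486  0.01 ]
side lens 0.29 [287. 222.  65.  94.] [ 0.56  -0.169  0.124]
side pen 0.73 [223. 213.  19.  23.] [0.365 0.083 0.013]
side pen 0.27 [351. 305.  41.  32.] [ 0.557 -1.331  0.799]
side tweezers 0.61 [212. 266.  40.  27.] [ 0.361 -0.178 -0.005]
```

Run:
```python
from h import *
z=np.load('scene.npz');im=z['im'];c=(z['K'],z['D'],z['T'])
P=cloud(c,z['d'])
hsv=cv2.cvtColor(im,cv2.COLOR_BGR2HSV)
a=cv2.resize(im[160:360,160:420],(780,600),interpolation=cv2.INTER_CUBIC); cv2.imwrite('pics/crop.png',a)
print(proj(c,[[.57,.01,.172]]))
```

```text
[[242.54349949 218.8409655 ]]
```

View pics/crop.png

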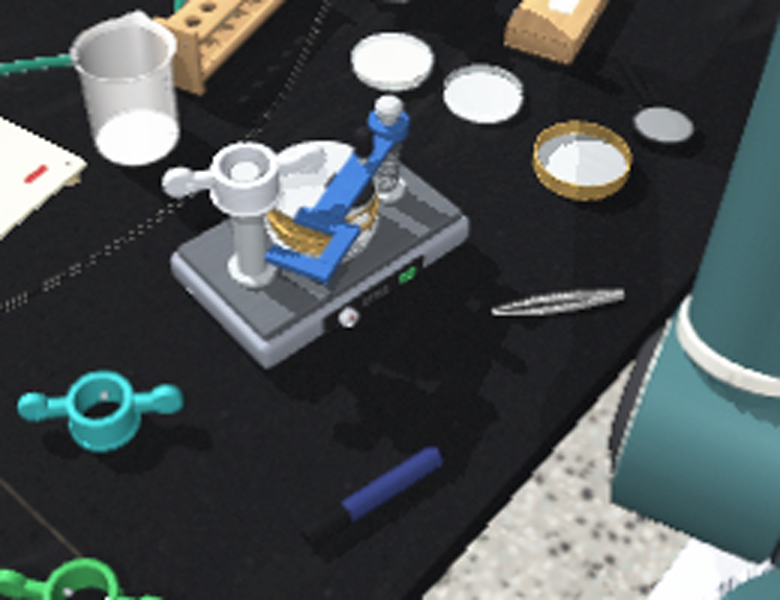

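View pics/side.png

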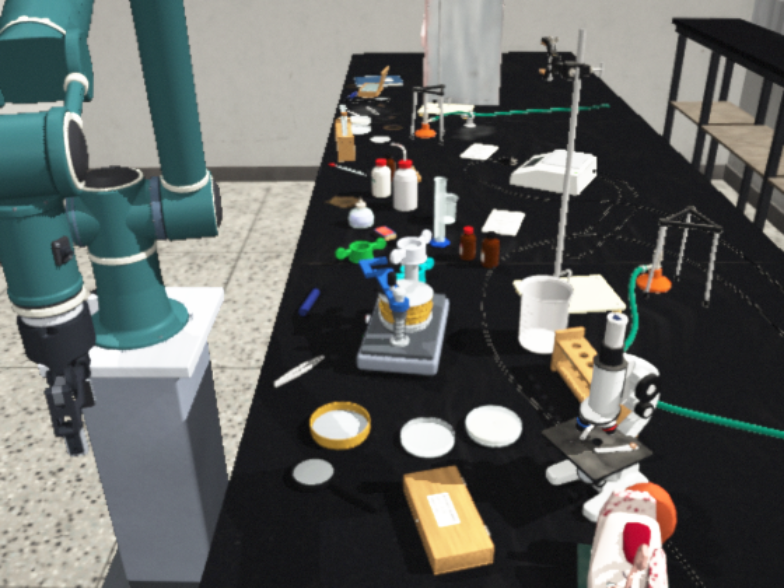

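The real nut is the grey one on the stud, at scene pixel (242,218). The look-alikes are the turquoise nut at (195,297) and the green nut at (187,362). The blue bar is swung roughly 30–40° towards the robot, and its pivot cap is at about (289,196).

Run:
```python
from h import *
print(np.array(eyes.get_calibration('wrist')['T_tool_cam']).round(3), eyes.get_calibration('wrist')['K'])
z=np.load('scene.npz');c=(z['K'],z['D'],z['T'])
f=lambda x,y,h: at_z(c,160+x/3,160+y/3,h).round(3)
print('pivot',f(388,102,.164),'stud',f(243,168,.172),'earL',f(178,182,.173),'earR',f(312,158,.173),'slotend',f(320,255,.134),'peg',f(368,172,.171))
```

```text
[[-0.    -0.952 -0.307  0.078]
 [ 1.    -0.    -0.    -0.002]
 [ 0.    -0.307  0.952 -0.168]
 [ 0.     0.     0.     1.   ]] [[356.41793112   0.         278.75616346]
 [  0.         356.41793112 207.09186255]
 [  0.           0.           1.        ]]
pivot [ 0.55  -0.148  0.164] stud [0.58  0.005 0.172] earL [0.607 0.053 0.173] earR [ 0.545 -0.041  0.173] slotend [0.49  0.01  0.134] peg [ 0.5   -0.061  0.171]
```

Call:
carry_out(series="0.02 0.05 0.03 0;0.02 0.05 0.03 0;0.02 0.05 0.03 0;0.02 0.05 0.03 0;0.02 0.05 0.03 0;0.02 0.05 0 0;0.02 0.05 0 0;0.02 0.05 0 0;0.02 0.05 0 0;0.02 0.05 0 0;0.02 0.05 0 0;0.02 0.03 0 0;0 0 0 0", jaw=-1)

```text
time: 2.92
tool_pos: [0.4212, -0.0685, 0.3564]
tcp_rot: [-3.112, -0.431, -0.0]
wrist_force: [-0.0, -0.1, -0.5]
width: 0.001
grip_force: 0.0
```

Run:
```python
from h import *
im,d,c=cam('wrist'); np.savez('w1.npz',im=im,d=d,K=c[0],D=c[1],T=c[2])
for t in ['wing_nut','ear_plus','stud_top','bar_peg','bar_slot','shaker']:
    for r in spot_in('wrist',t)[:3]:
        u,v,w,h=r['rect']; print(t,round(r['score'],2),np.round(r['rect']),at_d(c,u,v,d[min(int(v),419),min(int(u),559)]).round(3))
cv2.imwrite('pics/w1.png',cv2.resize(im,(784,588)))
```

```text
wing_nut 0.62 [259.  25.  85.  47.] [ 0.562 -0.002  0.058]
wing_nut 0.52 [139.  10.  19.  20.] [0.54  0.142 0.041]
wing_nut 0.29 [529. 217.  55.  51.] [ 0.424 -0.461  0.009]
ear_plus 0.8 [140.  10.  22.  19.] [0.541 0.141 0.041]
ear_plus 0.74 [258.  25.  79.  51.] [ 0.561 -0.001  0.056]
ear_plus 0.57 [20. 58. 38. 81.] [0.445 0.284 0.029]
stud_top 0.27 [529. 219.  59.  49.] [ 0.422 -0.463  0.009]
stud_top 0.22 [259.  25.  83.  50.] [ 0.562 -0.002  0.056]
bar_peg 0.68 [308.  68. 207.  62.] [ 0.526 -0.068  0.134]
bar_slot 0.64 [308.  68. 209.  64.] [ 0.526 -0.068  0.135]
shaker 0.9 [317.  70. 223. 139.] [ 0.527 -0.077  0.134]
```

View pics/w1.png

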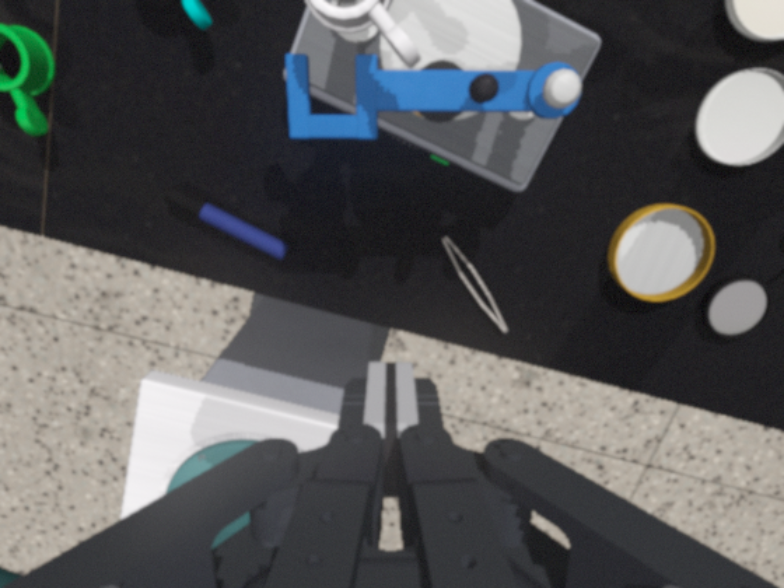

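The bar lies across the picture. The black peg is at (346,63), the pivot cap at (401,61), and the nut at the top edge, near (250,3). I'll move ahead for a full view.

Call:
carry_out(series="0.03 0.01 0.01 -5;0.03 0.01 0.01 -5;0.03 0.01 0.01 -5;0.03 0.01 0.01 0;0 0 0 0;0 0 0 0")

```text
time: 4.03
tool_pos: [0.54, -0.0311, 0.396]
tcp_rot: [3.141, 0.013, -0.002]
wrist_force: [-0.2, 0.2, -0.4]
width: 0.002
grip_force: 0.0
```

Run:
```python
from h import *
print(bot.read_state()['tool_pos'])
im,d,c=cam('wrist'); np.savez('w2.npz',im=im,d=d,K=c[0],D=c[1],T=c[2])
for t in ['wing_nut','bar_peg','bar_slot','shaker']:
    for r in spot_in('wrist',t)[:2]:
        u,v,w,h=r['rect']; print(t,round(r['score'],2),np.round(r['rect']),at_d(c,u,v,d[min(int(v),419),min(int(u),559)]).round(3))
cv2.imwrite('pics/w2.png',cv2.resize(im[0:240,120:440],(800,600)))
z=np.load('w1.npz');c=(z['K'],z['D'],z['T'])
print('peg',at_z(c,346,62.5,.171),'piv',at_z(c,401.5,61,.164))
```

```text
[ 0.54003311 -0.03106486  0.39599061]
wing_nut 0.91 [130. 115.  81.  70.] [ 0.581  0.198 -0.   ]
wing_nut 0.69 [ 60. 196.  66.  77.] [0.452 0.327 0.001]
bar_peg 0.7 [309. 175. 172.  77.] [ 0.52  -0.067  0.135]
bar_slot 0.75 [311. 174. 176.  83.] [ 0.522 -0.07   0.133]
shaker 0.62 [313. 137. 186. 154.] [ 0.564 -0.072  0.116]
peg [ 0.53727479 -0.09786983  0.171     ] piv [ 0.55329989 -0.14841378  0.164     ]
```

View pics/w2.png

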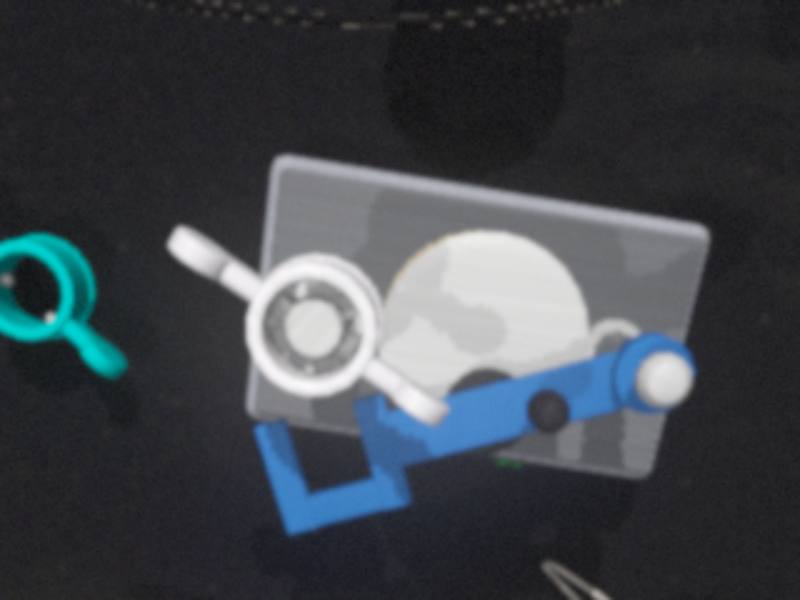

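Now all parts are visible in this crop: stud (315,328), ear centres about (197,252) and (425,402), peg (547,412), and pivot cap (664,379).

Run:
```python
from h import *
z=np.load('w2.npz');c=(z['K'],z['D'],z['T']);d=z['d']
f=lambda x,y,h: at_z(c,120+x*.4,y*.4,h)
g=lambda x,y: at_d(c,120+x*.4,y*.4,d[int(y*.4),int(120+x*.4)])
S=f(315,328,.172);P=f(664,379,.164);K=f(547,412,.171);A=f(190,248,.183);B=f(430,405,.183)
for n,p in dict(S=S,P=P,K=K,A=A,B=B,Sd=g(315,328),Pd=g(664,379),Kd=g(547,412),Ad=g(192,248),Bd=g(428,405),Rim=g(258,325)).items(): print(n,p.round(4))
print('SP',np.linalg.norm((S-P)[:2]),'yaw SP',np.degrees(np.arctan2(*(S-P)[[1,0]])),'bar dir',np.degrees(np.arctan2(*(K-P)[[1,0]])),'ear', np.degrees(np.arctan2(*(A-B)[[1,0]])),(A+B)/2,np.linalg.norm((A-B)[:2]))
pts=cloud(c,d).reshape(-1,3)
m=np.hypot(*(pts[:,:2]-S[:2]).T)<.08
q=pts[m&(pts[:,2]>.155)&(pts[:,2]<.2)]; print(len(q),q.mean(0),np.percentile(q[:,2],[5,50,95]))
```

```text
S [0.5767 0.0062 0.172 ]
P [ 0.5546 -0.1491  0.164 ]
K [ 0.5406 -0.0964  0.171 ]
A [0.6095 0.0556 0.183 ]
B [ 0.5456 -0.0437  0.183 ]
Sd [0.5769 0.0061 0.1736]
Pd [ 0.5546 -0.1491  0.1639]
Kd [ 0.5407 -0.0963  0.1716]
Ad [0.6096 0.0541 0.1864]
Bd [ 0.5464 -0.0427  0.1869]
Rim [0.5786 0.0295 0.1805]
SP 0.15688225700158273 yaw SP 81.89610056406684 bar dir 104.85819520747735 ear 57.247163829138394 [0.57757109 0.00598407 0.183     ] 0.11807887759987767
2824 [0.57764701 0.00861574 0.1756574 ] [0.15655507 0.17879808 0.18550367]
```

Call:
carry_out(series="-0.028 -0.033 -0.03 0;-0.027 -0.033 -0.03 0;0 0 -0.045 0;0 0 -0.045 0;0 0 -0.04 0;0 0 -0.03 0;0 0 -0.014 0;0 0 0 0;0 0 0 0")

```text
time: 5.4
tool_pos: [0.4867, -0.0967, 0.164]
tcp_rot: [3.141, 0.014, 0.004]
wrist_force: [-0.4, 0.2, -0.1]
width: 0.0
grip_force: 0.0
```

Call:
carry_out(series="0.015 0 -0.002 0;0.013 0 0 0;0.006 0 0 0;0.006 0 0 0;0.005 0 0 0;0.003 0 0 0;0 0 0 0")

```text
time: 6.28
tool_pos: [0.5336, -0.0964, 0.1603]
tcp_rot: [-3.142, -0.014, 0.0]
wrist_force: [0.2, -0.2, -0.1]
width: -0.003
grip_force: 0.0
```

Call:
carry_out(series="0.003 0 0 0;0.003 0 0 0;0.002 0 0 0;0.002 0 0 0;0 0 0 0")

```text
time: 6.9
tool_pos: [0.5437, -0.0964, 0.1604]
tcp_rot: [3.142, 0.014, -0.0]
wrist_force: [-0.4, -0.0, -0.0]
width: -0.0
grip_force: 0.0
```

Run:
```python
from h import *
im,d,c=cam('scene'); a=im[180:270,210:330]; cv2.imwrite('pics/s3.png',cv2.resize(a,(800,600),interpolation=cv2.INTER_CUBIC))
print(proj(c,[[.5546,-.1491,.164],[.577,.0062,.172],[.5616,-.0965,.171]])-[210,180])
```

```text
[[78.47880481 13.08865907]
 [31.62973687 36.76504153]
 [63.57521559 19.56635292]]
```

View pics/s3.png

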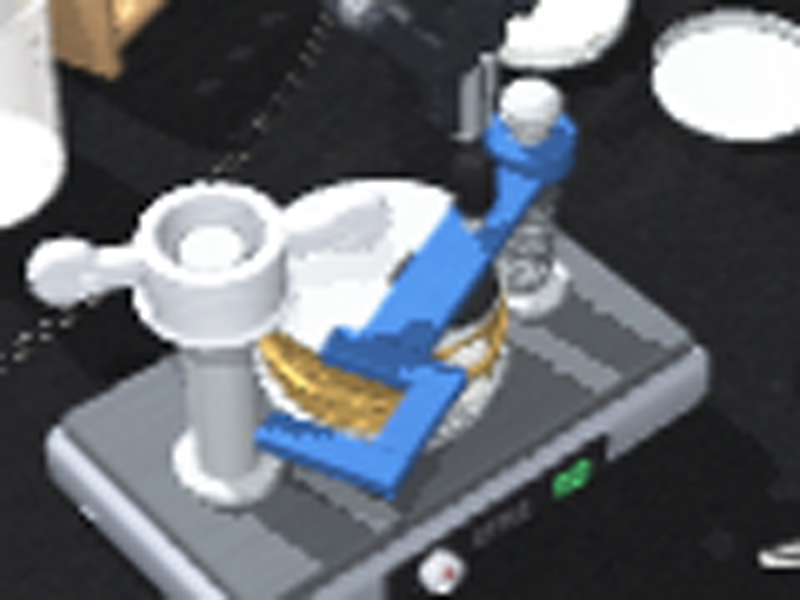

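Run:
```python
from h import *
im,d,c=cam('scene')
P=cloud(c,d)
for x,y in [(470,120),(487,90),(470,60),(473,165),(475,190),(440,50)]:
    u,v=int(210+x*.15),int(180+y*.15); print((x,y),P[v,u].round(3),im[v,u])
s=bot.read_state();T=s['tool_pos'];print(T)
print((proj(c,[T,T+[0,0,-.014],T+[0,0,.04]])-[210,180])/.15)
im,d,c=cam('wrist');cv2.imwrite('pics/w4.png',im)
```

```text
(470, 120) [ 0.534 -0.09   0.197] [160 152 147]
(487, 90) [ 0.535 -0.103  0.204] [148 141 136]
(470, 60) [ 0.532 -0.087  0.229] [53 47 45]
(473, 165) [ 0.54  -0.097  0.167] [58 53 54]
(475, 190) [ 0.534 -0.094  0.16 ] [38 35 35]
(440, 50) [ 0.537 -0.077  0.239] [52 46 44]
[ 0.54352862 -0.09637129  0.16033176]
[[458.048905   171.21771733]
 [457.74791432 197.55007939]
 [458.93795558  93.29700979]]
```

View pics/w4.png

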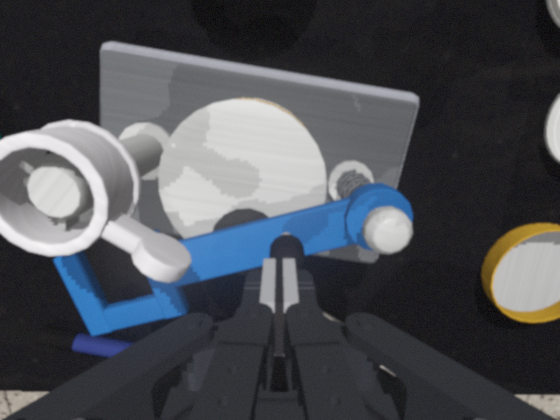

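```bash
cat >> h.py <<'E'
def bar(n):
    im,d,c=cam(n); P=cloud(c,d); h=cv2.cvtColor(im,cv2.COLOR_BGR2HSV)
    m=(h[...,0]>98)&(h[...,0]<125)&(h[...,1]>120)&(P[...,2]>.12)&(P[...,2]<.145)
    q=P[m]-[.554,-.1505,0]; r=np.hypot(q[:,0],q[:,1]); s=q[(r>.03)&(r<.115)]
    a=np.degrees(np.arctan2(s[:,1],s[:,0])); far=q[r>.12]
    print(n,len(s),'bar angle 5/50/95',np.percentile(a,[5,50,95]).round(1),'z',np.median(s[:,2]).round(4),'home 81.9','far x',(far[:,0].min()+.554).round(4) if len(far) else None)
E
python3 - <<'E'
from h import *
bar('wrist');bar('scene')
z=np.load('scene.npz')
im,d,c=cam('wrist'); P=cloud(c,d)
for u,v in [(287,240),(287,248),(270,270),(290,270),(388,230),(250,275)]: print((u,v),P[v,u].round(3),im[v,u])
T=bot.read_state()['tool_pos']
print(proj(c,[T+[0.011,0,-.014],T+[-.011,0,-.014],T+[.011,0,.03]]))
E
```

```text
wrist 5494 bar angle 5/50/95 [ 91.7 103.9 118.2] z 0.1339 home 81.9 far x 0.4704
scene 212 bar angle 5/50/95 [ 97.5 108.1 119.7] z 0.1327 home 81.9 far x 0.471
(287, 240) [ 0.548 -0.099  0.156] [63 53 50]
(287, 248) [ 0.547 -0.099  0.165] [62 51 49]
(270, 270) [ 0.553 -0.091  0.2  ] [172 168 168]
(290, 270) [ 0.553 -0.099  0.199] [170 167 167]
(388, 230) [ 0.556 -0.149  0.164] [213 213 213]
(250, 275) [ 0.549 -0.083  0.197] [71 57 57]
[[281.83504622 220.78076678]
 [281.38399734 257.60674289]
 [282.65109188 256.31477312]]
```

The fingers are passing over the peg: their tips sit higher than the text implies. I'll back off, lower the tool beside the bar, and check where the tips are.

Call:
carry_out(series="-0.03 0 0 0;-0.03 0 0 0;0 0 -0.015 0;0 0 -0.013 0;0 0 0 0;0 0 0 0")

```text
time: 7.95
tool_pos: [0.4841, -0.0964, 0.1322]
tcp_rot: [-3.141, -0.014, 0.001]
wrist_force: [0.7, -0.2, -0.5]
width: 0.003
grip_force: 0.0
```

Run:
```python
from h import *
s=bot.read_state();T=s['tool_pos'];print(T)
im,d,c=cam('side');P=cloud(c,d)
m=(np.abs(P[...,0]-T[0])<.02)&(np.abs(P[...,1]-T[1])<.03)&(P[...,2]>.07)
v,u=np.nonzero(m);print('side',len(v),np.percentile(P[m][:,2],[0,2,10]).round(3)); b=P[m][P[m][:,2]<P[m][:,2].min()+.01];print(b.min(0).round(3),b.max(0).round(3))
print(proj(c,[T,T+[0,0,-.014]]))
w=cv2.resize(im[150:250,200:330],(780,600),interpolation=cv2.INTER_CUBIC)
im,d,c=cam('scene');P=cloud(c,d)
m=(np.abs(P[...,0]-T[0])<.02)&(np.abs(P[...,1]-T[1])<.03)&(P[...,2]>.07)
print('scene',m.sum(),np.percentile(P[m][:,2],[0,2,10]).round(3))
cv2.imwrite('pics/s5.png',w)
```

```text
[ 0.4840904  -0.09638021  0.1321583 ]
side 450 [0.156 0.159 0.174]
[ 0.476 -0.109  0.156] [ 0.495 -0.1    0.166]
[[258.32808285 206.04083154]
 [258.46467707 210.66827501]]
scene 807 [0.155 0.168 0.189]
```

View pics/s5.png

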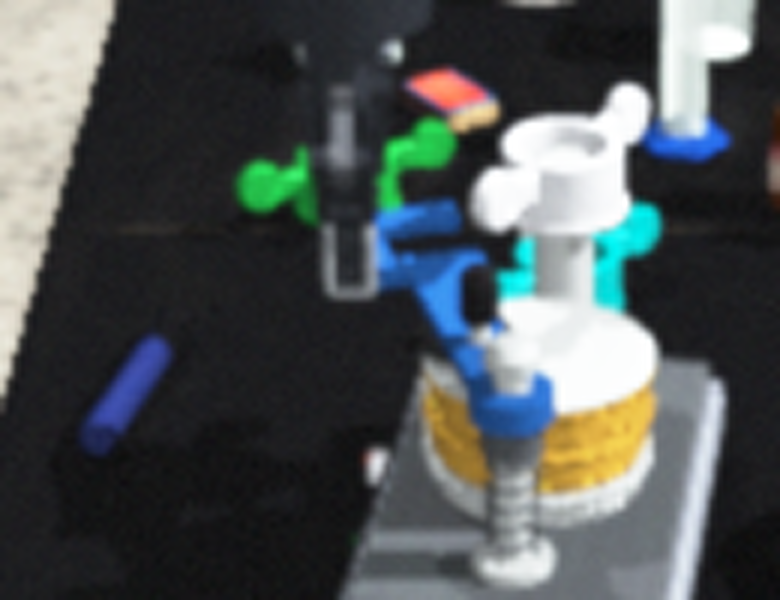

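The side view shows the shut fingertips (crop 350,295) at z≈0.155 with the TCP at 0.132, so the tips are about 23 mm above the reported TCP. I'll use that offset from here, go 6 mm lower and push.

Call:
carry_out(series="0.012 0 -0.006 0;0.012 0 0 0;0.006 0 0 0;0.006 0 0 0;0.006 0 0 0;0.004 0 0 0;0.003 0 0 0;0 0 0 0")

```text
time: 9.05
tool_pos: [0.5329, -0.0966, 0.1265]
tcp_rot: [3.141, 0.014, 0.001]
wrist_force: [0.2, 0.2, -1.6]
width: -0.003
grip_force: 0.2
```

Run:
```python
from h import *
print(bot.read_state()['tool_pos']);bar('wrist')
```

```text
[ 0.53294313 -0.09655129  0.1264756 ]
wrist 8764 bar angle 5/50/95 [ 77.4  89.2 101.9] z 0.1339 home 81.9 far x 0.5164
```

Call:
carry_out(series="0.003 0 0 0;0.002 0 0 0;0.002 0 0 0;0.001 0 0 0;0 0 0 0")

```text
time: 9.72
tool_pos: [0.5408, -0.0965, 0.1264]
tcp_rot: [3.141, 0.014, 0.001]
wrist_force: [0.4, 0.6, 0.7]
width: -0.001
grip_force: 0.3
```

Run:
```python
from h import *
print(bot.read_state()['tool_pos']);bar('wrist')
```

```text
[ 0.54079584 -0.09648457  0.12640153]
wrist 8796 bar angle 5/50/95 [69.2 80.9 93. ] z 0.1339 home 81.9 far x 0.5399
```

Close to home. I'll push gently until I feel the stop.

Call:
carry_out(series="0.001 0 0 0;0.001 0 0 0;0.001 0 0 0;0 0 0 0")

```text
time: 10.28
tool_pos: [0.5423, -0.0964, 0.1263]
tcp_rot: [-3.141, -0.014, 0.005]
wrist_force: [-6.0, 0.1, 3.5]
width: -0.0
grip_force: 3.0
```

The bar is against its stop. I'll back off, rise, open the jaws, and use them as a fork astride the nut.

Call:
carry_out(series="-0.012 0 0 0;-0.033 0 0 0;0 0 0.04 -9;0 0 0.045 -9;0 0 0.045 -10;0.04 0.04 0 -10;0.04 0.04 0 -10;0 0.023 0 -10;0 0 0 -10;0 0 0 0;0 0 0 0", jaw=1)

```text
time: 11.65
tool_pos: [0.5741, -0.0288, 0.2545]
tcp_rot: [-2.624, 1.642, 0.029]
wrist_force: [0.4, -0.4, -1.4]
width: 0.999
grip_force: 0.0
```

Run:
```python
from h import *
s=bot.read_state();T=s['tool_pos'];print(T,s['tcp_rot'],s['q'],s['width'])
y=R.from_rotvec(s['tcp_rot']).as_matrix()[:,1];print('finger line',np.degrees(np.arctan2(y[1],y[0]))%180)
bar('scene')
for n in ['scene','side']:
    im,d,c=cam(n);P=cloud(c,d)
    for sg in (1,-1):
        q=T+sg*y*.05
        m=(np.hypot(P[...,0]-q[0],P[...,1]-q[1])<.02)&(P[...,2]>.195)
        if m.sum(): print(n,sg,m.sum(),np.percentile(P[m][:,2],[0,2,10]).round(3))
im,d,c=cam('wrist');cv2.imwrite('pics/w6.png',im);P=cloud(c,d)
```

```text
[ 0.57413737 -0.02875422  0.25454143] [-2.62413968  1.64201853  0.02851097] [-0.1254429   0.04451623  1.76748162  0.05091792  1.32730872  2.5513884 ] 0.999396694579081
finger line 25.895203497894727
scene 174 bar angle 5/50/95 [72.5 87.7 98.6] z 0.1324 home 81.9 far x 0.5408
scene 1 1483 [0.289 0.307 0.342]
scene -1 517 [0.293 0.299 0.315]
side 1 554 [0.29  0.297 0.314]
side -1 311 [0.293 0.297 0.307]
```

View pics/w6.png

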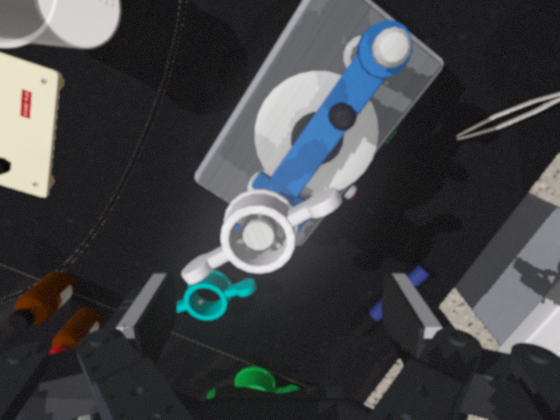

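The last joint is at its limit, so I won't turn further that way. In this picture the stud is at (259,235) and the ears at (199,268) and (322,203). Next I'll measure the remaining shift.

```bash
cat >> h.py <<'E'
def nut(zr=.1805):
    im,d,c=cam('wrist');P=cloud(c,d);S=np.array([.577,.0065])
    r=np.hypot(P[...,0]-S[0],P[...,1]-S[1])
    m=(r>.019)&(r<.028)&(P[...,2]>.14)&(P[...,2]<.2)
    rim=np.median(P[m][:,2])
    e=(r>.042)&(r<.068)&(P[...,2]>rim-.022)&(P[...,2]<rim+.012)&(im.min(2)>110)
    q=P[e][:,:2]-S; a=np.arctan2(q[:,1],q[:,0]); ang=np.degrees(np.angle(np.exp(2j*a).mean()))/2%180
    print('rim z',rim.round(4),'=> origin',(rim-.034).round(4),'ear line',ang.round(1),e.sum(),'sides',(np.cos(a-np.radians(ang))>0).sum())
    s=bot.read_state();y=R.from_rotvec(s['tcp_rot']).as_matrix()[:,1]
    print('t',s['time'],'tool',s['tool_pos'].round(4),'line',(np.degrees(np.arctan2(y[1],y[0]))%180).round(1),'q6',s['q'][5].round(3),'tq',s['torque'].round(2),'f',s['wrist_force'].round(1))
    return im,P,c
E
python3 - <<'E'
from h import *
im,P,c=nut()
for p in [(259,235),(199,268),(322,203)]: print(at_z(c,*p,.172).round(4))
E
```

```text
rim z 0.1782 => origin 0.1442 ear line 56.6 1353 sides 596
t 11.9 tool [ 0.5742 -0.0282  0.2546] line 26.0 q6 2.551 tq [-0.06 -0.01  0.02] f [ 0.3 -0.3  0.7]
[0.5763 0.0065 0.172 ]
[0.6068 0.054  0.172 ]
[ 0.5457 -0.0377  0.172 ]
```

Call:
carry_out(series="0.001 0.018 -0.01 2;0.001 0.017 -0.03 0;0 0 -0.04 0;0 0 0 0;0 0 0 0")

```text
time: 12.52
tool_pos: [0.5763, 0.0025, 0.1749]
tcp_rot: [-2.654, 1.581, 0.034]
wrist_force: [0.1, 0.1, 0.0]
width: 1.002
grip_force: 0.0
```

Run:
```python
from h import *
im,P,c=nut();cv2.imwrite('pics/w7.png',im)
```

```text
rim z 0.178 => origin 0.144 ear line 57.1 2778 sides 946
t 12.575 tool [0.577  0.0023 0.1759] line 28.4 q6 2.547 tq [-0.04  0.01  0.04] f [-0.4  0.2  0.6]
```

View pics/w7.png

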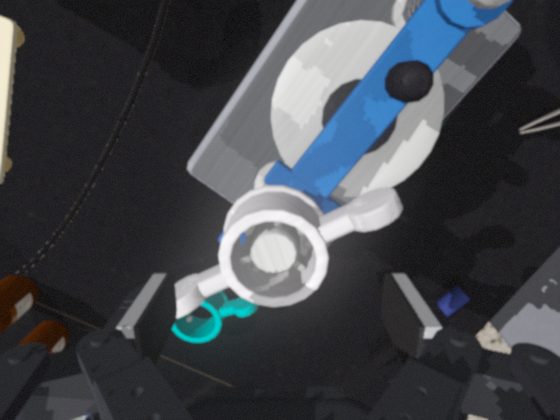

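The fork straddles the nut and is clear of both ears, at (190,295) and (380,205). I'll lower it.

Call:
carry_out(series="0 0.004 -0.01 0;0 0 -0.02 0;0 0 -0.015 0;0 0 -0.011 0;0 0 0 0;0 0 0 0")

```text
time: 13.32
tool_pos: [0.5761, 0.0056, 0.1183]
tcp_rot: [-2.654, 1.582, 0.035]
wrist_force: [0.5, -0.1, -0.1]
width: 1.005
grip_force: 0.0
```

Run:
```python
from h import *
nut()
```

```text
rim z 0.1763 => origin 0.1423 ear line 54.6 5906 sides 969
t 13.375 tool [0.5763 0.0057 0.1187] line 28.4 q6 2.546 tq [ 0.04 -0.02 -0.01] f [ 0.1  0.1 -0.4]
```

Call:
carry_out(series="0 0 0 5;0 0 0 5;0 0 0 3;0 0 0 3;0 0 0 3;0 0 0 3;0 0 0 0")

```text
time: 14.25
tool_pos: [0.5764, 0.0057, 0.1189]
tcp_rot: [-2.911, 1.049, 0.048]
wrist_force: [1.2, 1.2, 0.1]
width: 1.0
grip_force: 0.0
```

Run:
```python
from h import *
nut()
```

```text
rim z 0.1765 => origin 0.1425 ear line 71.3 5319 sides 703
t 14.3 tool [0.5763 0.0057 0.1188] line 50.3 q6 2.167 tq [ 0.    0.07 -0.04] f [-1.1  0.  -0.4]
```

Call:
carry_out(series="0 0 0 3;0 0 0 3;0 0 0 3;0 0 0 3;0 0 0 0")

```text
time: 14.92
tool_pos: [0.576, 0.0057, 0.1185]
tcp_rot: [-3.008, 0.741, 0.056]
wrist_force: [0.1, 0.3, 0.2]
width: 0.997
grip_force: 0.0
```

Run:
```python
from h import *
nut()
```

```text
rim z 0.1762 => origin 0.1422 ear line 83.1 5347 sides 712
t 14.975 tool [0.576  0.0057 0.1184] line 62.3 q6 1.964 tq [0.03 0.   0.  ] f [-0.2  0.3  0.3]
```

Call:
carry_out(series="0 0 0 3;0 0 0 3;0 0 0 3;0 0 0 3;0 0 0 0")

```text
time: 15.6
tool_pos: [0.5758, 0.0057, 0.1182]
tcp_rot: [-3.073, 0.423, 0.064]
wrist_force: [0.3, -0.6, -0.2]
width: 1.001
grip_force: 0.0
```

Run:
```python
from h import *
nut()
```

```text
rim z 0.1757 => origin 0.1417 ear line 94.9 5339 sides 744
t 15.65 tool [0.5757 0.0058 0.1181] line 74.3 q6 1.763 tq [ 0.   -0.06 -0.06] f [-0.7  0.8  0.1]
```

Call:
carry_out(series="0 0 0 3;0 0 0 3;0 0 0 3;0 0 0 0")

```text
time: 16.15
tool_pos: [0.5757, 0.0057, 0.1181]
tcp_rot: [-3.1, 0.181, 0.069]
wrist_force: [0.5, -0.4, -0.5]
width: 1.0
grip_force: 0.0
```

Run:
```python
from h import *
nut()
```

```text
rim z 0.175 => origin 0.141 ear line 103.8 5203 sides 812
t 16.2 tool [0.5757 0.0057 0.1181] line 83.3 q6 1.614 tq [-0.05 -0.06 -0.01] f [ 1.  -0.9 -0. ]
```

Call:
carry_out(series="0 0 0 3;0 0 0 3;0 0 0 2;0 0 0 0")

```text
time: 16.7
tool_pos: [0.5757, 0.0057, 0.1181]
tcp_rot: [-3.108, -0.037, 0.072]
wrist_force: [-0.5, 0.5, -0.4]
width: 0.999
grip_force: 0.0
```

Run:
```python
from h import *
nut()
```

```text
rim z 0.1668 => origin 0.1328 ear line 118.7 5511 sides 1401
t 16.75 tool [0.5757 0.0057 0.1181] line 91.3 q6 1.481 tq [-0.04  0.01 -0.01] f [-0.9  0.7 -0.4]
```

The nut has dropped: the rim is at 0.167. Next I back off a little, lift, swing past the ears to their other side and lower again.

Call:
carry_out(series="0 0 0 -4;0 0 0.02 0;0 0 0.025 0;0 0 0 10;0 0 0 10;0 0 0 10;0 0 0 10;0 0 0 10;0 0 0 10;0 0 0 0;0 0 0 0")

```text
time: 18.12
tool_pos: [0.5762, 0.0057, 0.164]
tcp_rot: [-2.751, -1.502, 0.086]
wrist_force: [0.1, 0.3, 0.4]
width: 0.996
grip_force: 0.0
```

Run:
```python
from h import *
im,P,c=nut();cv2.imwrite('pics/w8.png',im)
bar('wrist')
```

```text
rim z 0.1671 => origin 0.1331 ear line 119.8 2759 sides 1783
t 18.175 tool [0.576  0.0056 0.1638] line 147.2 q6 0.561 tq [ 0.03  0.   -0.01] f [-0.2 -0.4 -0. ]
wrist 3257 bar angle 5/50/95 [69.  81.1 92.2] z 0.1339 home 81.9 far x 0.5527
```

View pics/w8.png

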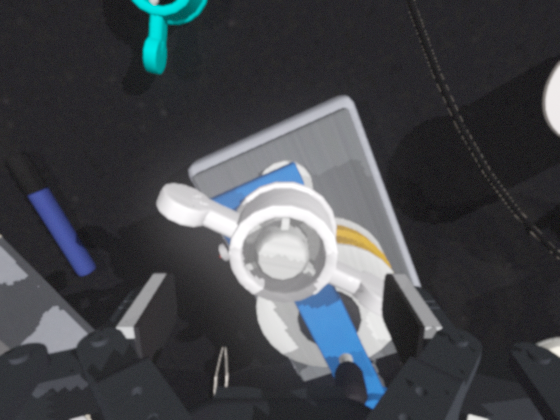

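The nut is down on the bar with the slot home, and the ears at (185,203) and (370,295) are clear of the fingers. I'll add a few degrees and lower.

Call:
carry_out(series="0 0 0 5;0.001 0.001 -0.02 0;0 0 -0.015 0;0 0 -0.012 0;0 0 0 0;0 0 0 -5;0 0 0 -5;0 0 0 -5;0 0 0 -5;0 0 0 0")

```text
time: 19.48
tool_pos: [0.5771, 0.0066, 0.1165]
tcp_rot: [-2.915, -1.132, 0.085]
wrist_force: [-0.4, -1.5, 0.6]
width: 0.998
grip_force: 0.0
```

Run:
```python
from h import *
nut();bar('wrist')
```

```text
rim z 0.1676 => origin 0.1336 ear line 110.8 5095 sides 3858
t 19.525 tool [0.5771 0.0066 0.1165] line 132.4 q6 0.807 tq [ 0.   -0.02 -0.04] f [ 0.2 -0.6  0.2]
wrist 2069 bar angle 5/50/95 [78.5 85.2 91.5] z 0.1338 home 81.9 far x 0.5589
```

Call:
carry_out(series="0 0 0 -4;0 0 0 -4;0 0 0 -4;0 0 0 -4;0 0 0 -4;0 0 0 -4;0 0 0 -4;0 0 0 -4;0 0 0 -4;0 0 0 -4;0 0 0 0")

```text
time: 20.95
tool_pos: [0.5762, 0.0068, 0.1158]
tcp_rot: [-3.108, -0.068, 0.074]
wrist_force: [-0.4, 0.3, -0.9]
width: 0.997
grip_force: 0.6
```

Run:
```python
from h import *
nut();bar('wrist')
```

```text
rim z 0.1647 => origin 0.1307 ear line 72.2 4750 sides 3731
t 21.0 tool [0.5763 0.0068 0.1159] line 92.5 q6 1.463 tq [-0.01  0.21  0.13] f [-2.1  0.8 -0.7]
wrist 6353 bar angle 5/50/95 [65.7 76.9 90.5] z 0.1315 home 81.9 far x 0.5472
```

The bar is drawing down. I'll keep turning.

Call:
carry_out(series="0 0 0 -4;0 0 0 -4;0 0 0 -4;0 0 0 -4;0 0 0 -4;0 0 0 -4;0 0 0 -4;0 0 0 -3;0 0 0 0")

```text
time: 22.18
tool_pos: [0.577, 0.0066, 0.1163]
tcp_rot: [-3.003, 0.763, 0.056]
wrist_force: [1.2, -0.4, 0.1]
width: 1.003
grip_force: 0.1
```

Run:
```python
from h import *
nut();bar('wrist')
```

```text
rim z 0.1632 => origin 0.1292 ear line 40.8 4484 sides 3420
t 22.225 tool [0.5771 0.0066 0.1164] line 61.5 q6 1.98 tq [-0.01  0.06  0.04] f [-0.2 -0.5 -0.1]
wrist 10224 bar angle 5/50/95 [67.6 79.2 90.6] z 0.1298 home 81.9 far x 0.539
```

Call:
carry_out(series="0 0 0 -3;0 0 0 -3;0 0 0 -3;0 0 0 -3;0 0 0 0")

```text
time: 22.9
tool_pos: [0.577, 0.0074, 0.1165]
tcp_rot: [-2.906, 1.064, 0.048]
wrist_force: [0.7, 2.8, -0.5]
width: 1.001
grip_force: 26.7
```

Run:
```python
from h import *
nut();bar('wrist')
```

```text
rim z 0.163 => origin 0.129 ear line 30.8 4229 sides 3337
t 22.95 tool [0.577  0.0074 0.1165] line 49.7 q6 2.181 tq [ 0.55 -0.04  2.52] f [-0.1  3.8  0.6]
wrist 11592 bar angle 5/50/95 [66.8 79.3 90.9] z 0.1298 home 81.9 far x 0.5374
```

At the end stop. I'll back off at once, lift clear and check.

Call:
carry_out(series="0 0 0 6;0 0 0 6;0 0 0.025 0;0 0 0.04 0;0 0 0.05 0;0 0 0.04 0;0 0 0 0;0 0 0 0")

```text
time: 24.0
tool_pos: [0.5766, 0.0063, 0.2708]
tcp_rot: [-3.001, 0.768, 0.057]
wrist_force: [-0.6, 0.4, -0.8]
width: 0.998
grip_force: 0.0
```

Run:
```python
from h import *
im,P,c=nut();bar('wrist');cv2.imwrite('pics/w9.png',im)
```

```text
rim z 0.1633 => origin 0.1293 ear line 35.3 1130 sides 604
t 24.05 tool [0.576  0.0064 0.2697] line 61.3 q6 1.998 tq [-0.01 -0.06  0.04] f [-0.5 -0.   0. ]
wrist 2822 bar angle 5/50/95 [68.7 80.5 92.3] z 0.1299 home 81.9 far x 0.5449
```

View pics/w9.png

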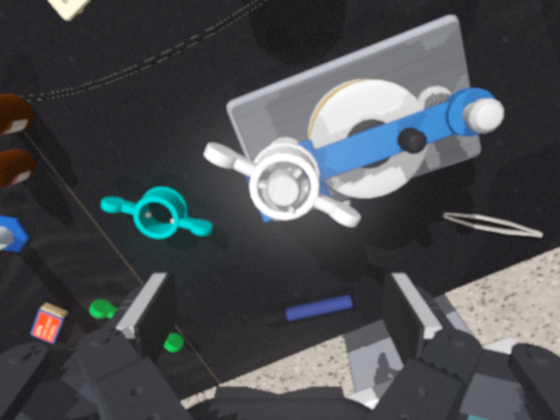

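The nut is square on the stud at (285,185), the bar top is at 0.130 (fully down) and home, and the robot is clear. I'm handing the job in.

```bash
python3 -c "
from h import *
print(bot.finish_job())"
```

```text
the job is handed in; nothing more can be done
None
```

The job is handed in, verdict not shown: at the last look the bar was home and fully down (top at 130 mm), held by the wing nut after its drop and clockwise turn to the stop, and the gripper was clear; the last joint had briefly read 2.551 rad against its 2.55 limit.

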